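# Cap the air-dryer column and hold the lid at its bleed position

## Task

Stack the loose blue cartridge squarely on top of the blue column of the air dryer, inside the corner lips, and let go of it. Then drop the black lid into the cartridge's mouth with its two pins through the two slots, and twist it clockwise (seen from above) from the white marks to the yellow half-turn marks, the bleed position; never turn it on so far that it clicks in at the red marks. A spring would turn the lid back, so finish while still gripping it there, and leave the other things on the table alone.

Things in the scene. Friction and masses are not known exactly. Their poses are not given: they have to be found in the camera images.
- dryer_base: Fixed air dryer: dark plate 104x104x22 mm with a brass hose fitting reaching 86 mm out along its +x, and on it a fixed blue square lower cartridge, 62x62 mm, ending in an aluminium rim plate 74x74 mm. Origin: centre of the underside; x, y along the square's sides, z up.
- column_top (a point): Centre of the column's flat top, 70 mm above the table, where the underside of the loose cartridge must rest; axes as dryer_base. Two small lips at each corner stand 10 mm above it, lean outward as a lead-in, and leave about 1.5 mm play a side round a 62 mm square at their foot, 4.5 mm at their tips.
- cartridge: Loose blue square tin 62x62 mm, 0.28 to 0.46 kg, flat sides up to 58 mm with two thin aluminium bands; grip it across two facing sides. On it a round dark steel collar, 62 mm outside diameter, up to 73 mm. Origin: centre of the underside; x, y along the sides, z up. Any of its four square orientations on the column will do. It may turn a few degrees between the lips.
- mouth (a point): Centre of the cartridge's mouth, level with the collar's top; axes as cartridge. Bore 37 mm diameter, floor 15 mm down, roof ring 5 mm thick. Two slots 11 to 15 mm wide go through the roof along +x and -x, out to 26 mm from the axis. Marks on the collar's top: white at both slots, yellow 45 degrees clockwise of them, red 90 degrees clockwise.
- lid: Loose black lid, 0.12 kg, standing on its spigot. Origin: centre of the spigot's underside, z up. Spigot 32 mm diameter with tapered foot, flange 52 mm diameter from 16.5 to 23.5 mm height. Two round steel pins, 7 mm diameter, stick out along +x and -x to 24 mm from the axis, centres 4.5 mm above the underside. A half turn makes no difference.
- lid_grip (a point): Point on the axis in the upright grip bar, 46 mm above the spigot's underside; axes as lid. The bar is 46 mm long along x (over the pins), 14 mm thick along y, from 23.5 to 59.5 mm height, with yellow ends and top line. With the pins over the slots the lid sinks until its underside rests on the mouth's floor, 58 mm above the cartridge's underside; else it stays 14 mm higher.
- spring_ring (a joint): Ring in the mouth that the lid's pins push clockwise, rad; rests at 0, touched once the lid has turned 0.12 to 0.15 rad, then follows it (0.65 at the yellow marks). Pushes back with 0.04 to 0.2 N m, so a released lid turns back. The lid turns clockwise only; from 60 degrees plungers resist, near 80 degrees it clicks past them into the lock at 90 degrees.
- red_pliers: Bystander: red-handled pliers, 145 mm long, 12 mm high, lying to the right of the dryer; origin at its underside.
- meter: Bystander: black and grey handheld electric meter, 74x125x45 mm, lying left of the dryer; origin centre of underside.

How it is judged:
By the outcome, as a careful person would: the job done as asked, in the order asked, and still so for the second after the job is handed in, while the arm keeps its last pose, push and grip.
It also fails if it takes over 53 s, if anything falls off the work surface, if the arm or the gripper's body presses on something with over 40 N, if the wrist force passes 120 N, or if a joint passes its speed limit or range.

## Robot

A 6-joint arm with a two-finger parallel gripper is mounted at the origin on a cart in front of the work surface, level with it; the furniture and walls round the work are solid. World frame = base frame: x ahead of the robot, y to its left, z up, the work surface at z = 0. Lengths are in m, angles in rad, forces in N, time in s.
With the tool pointing down it reaches from about 0.25 to 0.775 m from the base axis. Payload 4 kg.
Tool frame: the origin (TCP) lies at the very end of the fingers, on their centre line; the grasp point (between the pads) lies 19 mm behind it (robot.tcp_to_grasp is the distance from the TCP to the grasp point, in m); z points along the fingers, y is the line along which they close (so a half turn about z gives the same grasp; the last joint's range is limited). The gripper opens to 94 mm and grips with 3 to 60 N. Pads are 16 mm wide; open, the fingers measure 119 mm over their backs; the gripper's body (75 mm by 177 mm) begins 78 mm behind the grasp point.
Start: joints at [-1.367, 0.087, 1.371, -0, 1.684, -0.103], TCP at [0.166, -0.524, 0.206] pointing down, gripper open.
Joint ranges: [-3.1, 3.1], [-0.76, 2.03], [0.27, 2.55], [-1.08, 4.22], [0.17, 2.65], [-2.57, 2.57]. Speed limits (rad/s): [2.79, 2.79, 3.14, 3.14, 3.14, 3.14].

## Interface

Orientations are given as [roll, pitch, yaw] about the fixed x, y, z axes, in that order (R = Rz(yaw) Ry(pitch) Rx(roll)).
In Python, from bench import robot, snapshot gives the robot as it stands (robot), with the cameras as plain functions.
- The arm moves only by the tool move_tool, called by a JSON object that holds its "op" and its "data", one argument or row to a line. Schema: {"type":"object","properties":{"ticks":{"type":"string"},"only":{"type":"string"},"quiet":{"type":"boolean"},"lines":{"type":"string"}},"required":["ticks"],"additionalProperties":false}. ticks is a string of 1 to 20 rows, one to a line, with the numbers parted by commas; each row has 5 numbers: the finger opening in m, then dx, dy, dz in cm, then a turn about the tool's z in units of 0.25 rad; each row shifts and turns the commanded pose from where the row before left it, along the tool's axes as they then stand; what a row does not reach is not made up. A row lasts 1/12 s, in which the tool goes at most 0.0417 m and 0.125 rad, less where a joint would pass 70% of its speed; a pose out of reach is approached as far as the arm can. The fingers move at their own pace and stop on an object; the grip force is fixed at half the most. Time passes only in rows, so rows that do not move let the fingers close. The tool returns the time, the measured TCP pose, the force, the opening and the grip force at its end. only (a regular expression) keeps the lines of the reply that match it, lines (a string "A,B") keeps lines A to B, and quiet returns only ok. Input that does not fit is refused with a message, and nothing moves.
- robot.get_obs(): the state, without advancing time (a new reading comes with each control period).
- snapshot(name): name is "side" or "top"; returns a dict with "color" (480x640x3 uint8, blue, green, red), "fx", "fy", "cx", "cy" (pixels), "k1" (the pictures are not rectified: a ray, as slopes to the right and down, at radius r is drawn at 1 + k1 r^2 times it, then the intrinsics apply), "extrinsics" (4x4, takes a point from world to camera coordinates). Camera axes: x right, y down, z forward; pixel columns grow to the right and rows downward; lengths in m; the calibration is good to about 2 mm. A picture is of the moment at which its call begins. There is no depth.
- robot.close_job(): hands the job in; it is judged then, once.
The state is a dict: "time": time; "joint_positions": joint angles; "qvel": joint speeds; "joint_torque": joint torques, N m; "tool_pos": TCP position; "ee_rot": TCP orientation; "wrist_force": force on the tool from outside, world axes, zero at the start; "wrist_torque": the same for the moment, N m; "width": finger opening in m; "finger_force": force on a finger pad.
Only numpy, scipy, OpenCV 4.12 (cv2) and the standard library are available. Lean on these libraries where they do the work, as an engineer would, in place of code of your own. Each camera call takes 0.05 s, during which the arm holds its last target. There are 200 camera calls.

## Working session

There is one attempt and no reset: what is moved stays moved. The work goes in short steps, Python scripts to look and compute and a tool call to move; the robot and the scene stay as the last step left them, time stands still between calls to the robot, and variables do not carry over. Pictures are saved under pics/ and viewed, at most 10 in all, crops included, and the job is handed in when it is done.

```bash
ls; mkdir -p pics; cat > h.py <<'E'
import numpy as np, cv2
from bench import robot, snapshot
def snap(n,save=None):
    s=snapshot(n)
    if save: cv2.imwrite('pics/'+save+'.png',s['color'])
    return s
def ray(s,u,v):
    K=np.array([[s['fx'],0,s['cx']],[0,s['fy'],s['cy']],[0,0,1]])
    d=np.array([(u-s['cx'])/s['fx'],(v-s['cy'])/s['fy']]); p=d.copy()
    for _ in range(30): p=d/(1+s['k1']*(p@p))
    E=np.array(s['extrinsics']); R=E[:3,:3]
    return -R.T@E[:3,3], R.T@np.array([p[0],p[1],1])
def onz(s,u,v,z):
    o,d=ray(s,u,v); return o+d*(z-o[2])/d[2]
def cross(s1,p1,s2,p2):
    o1,d1=ray(s1,*p1);o2,d2=ray(s2,*p2)
    t=np.linalg.lstsq(np.c_[d1,-d2],o2-o1,rcond=None)[0]
    a=o1+d1*t[0];b=o2+d2*t[1]; return (a+b)/2,np.linalg.norm(a-b)
def proj(s,P):
    E=np.array(s['extrinsics']);c=E[:3,:3]@np.array(P)+E[:3,3];p=c[:2]/c[2];p=p*(1+s['k1']*(p@p))
    return np.array([p[0]*s['fx']+s['cx'],p[1]*s['fy']+s['cy']])
E
python3 - <<'E'
from h import *
for n in('side','top'):
    s=snap(n,n+'0'); o,d=ray(s,320,240); print(n,o.round(3),d.round(3),s['fx'],s['k1'])
o=robot.get_obs(); print({k:np.round(v,3) for k,v in o.items()})
E
```

```text
bench.py
pics
side [ 0.254 -0.649  0.504] [ 0.331  0.822 -0.464] 502.670357089731 -0.04364713202834965
top [0.488 0.144 1.17 ] [ 0.05  -0.019 -0.999] 523.2398211652089 0.008701882193426077
{'time': np.float64(0.1), 'joint_positions': array([-1.367,  0.088,  1.372,  0.   ,  1.684, -0.103]), 'qvel': array([ 0.001, -0.   , -0.003,  0.   ,  0.001, -0.   ]), 'joint_torque': array([ 1.0000e-03, -3.4125e+01, -3.0330e+01,  7.2000e-02,  3.0000e-02,
       -0.0000e+00]), 'tool_pos': array([ 0.166, -0.524,  0.204]), 'ee_rot': array([-3.14 , -0.   ,  0.307]), 'wrist_force': array([ 0.458, -0.445, -0.052]), 'wrist_torque': array([0.047, 0.037, 0.012]), 'finger_force': np.float64(0.0), 'width': np.float64(0.094)}
```

View pics/side0.png

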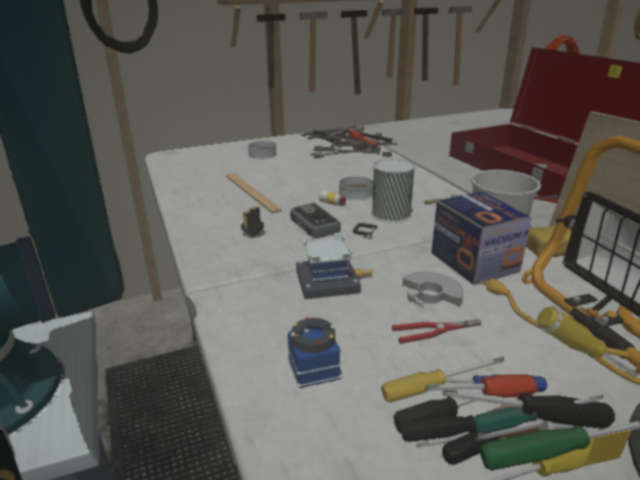

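View pics/top0.png

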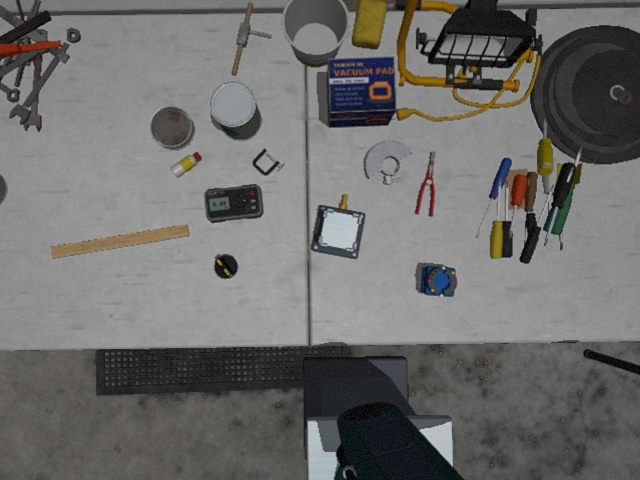

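Top view: cartridge at (438,281), dryer (338,231), lid (226,266), meter (234,203), pliers (427,185). Side view: cartridge (314,348), dryer (329,265), lid (252,222). Next, a magnified mosaic.

```bash
python3 - <<'E'
import cv2,numpy as np
t=cv2.imread('pics/top0.png');s=cv2.imread('pics/side0.png')
def c(i,u,v,h=33): return cv2.resize(i[v-h:v+h,u-h:u+h],(264,264),interpolation=cv2.INTER_CUBIC)
m=np.vstack([np.hstack([c(t,438,281),c(t,338,225),c(t,226,266)]),np.hstack([c(s,314,350),c(s,329,265),c(s,252,222)])])
cv2.imwrite('pics/mos.png',m)
E
```

```text
(no output)
```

View pics/mos.png

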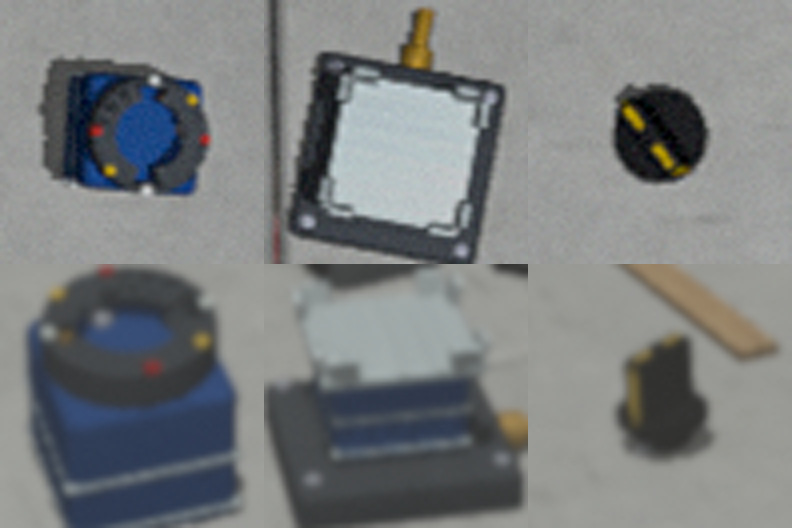

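The mosaic (4×) shows the collar marks clearly: white at (154,79),(147,189), yellow (192,100),(111,170), red (97,131),(204,140). It also shows the bright rim plate with its lips, and the lid bar's yellow line running from (632,115) to (670,160). Now to measure.

```bash
cat > m.py <<'E'
from h import *
def cen(s,u,v,col,r=4):
    I=s['color'].astype(float);u,v=int(round(u)),int(round(v))
    w=I[v-r:v+r+1,u-r:u+r+1];b,g,rd=w[...,0],w[...,1],w[...,2]
    k={'r':rd-np.maximum(b,g),'y':np.minimum(rd,g)-b,'w':np.minimum(np.minimum(rd,g),b)-70}[col]
    k=np.clip(k-0.3*k.max(),0,None);Y,X=np.mgrid[v-r:v+r+1,u-r:u+r+1]
    return (X*k).sum()/k.sum(),(Y*k).sum()/k.sum()
E
python3 - <<'E'
from m import *
t=snap('top');s=snap('side')
T=lambda x,y,u,v:(x/4+u-33-.4,y/4+v-33-.4)
M=[]
for c,a,b in [('w',(154,79),(207,35)),('y',(192,100),(202,77)),('r',(204,140),(153,103)),('w',(147,189),(48,67)),('y',(111,170),(57,30)),('r',(97,131),(106,7))]:
    pa=cen(t,*T(*a,438,281),c,2);pb=cen(s,*T(*b,314,350),c,2)
    P,e=cross(t,pa,s,pb);M.append(P);print(c,np.round(pa,1),np.round(pb,1),P.round(4),round(e,4))
M=np.array(M);print('centre',M.mean(0)); 
for i in range(3): d=M[i]-M[i+3];print(np.degrees(np.arctan2(d[1],d[0])),np.linalg.norm(d))
# rim plate in top & side
for n,q,lo,box in(('top',t,0,(300,360,195,262)),('side',s,0,(296,355,232,272))):
    I=q['color'];x0,x1,y0,y1=box
    g=I[y0:y1,x0:x1].astype(int); 
    print(n,'plate',g[(35 if n=='top' else 18),30],'table',I[300,300] if n=='top' else I[250,200])
E
```

```text
w [443.4 267.3] [332.7 324.9] [ 0.4809 -0.1329  0.0751] 0.0028
y [452.6 272.5] [331.1 335.7] [ 0.4699 -0.1522  0.0737] 0.0024
r [455.8 282.4] [318.6 342.4] [ 0.4491 -0.1585  0.0734] 0.0023
w [441.1 295.9] [292.6 333.5] [ 0.4224 -0.1273  0.0736] 0.0005
y [432.  290.2] [294.9 323.9] [ 0.4336 -0.1084  0.0735] 0.0024
r [428.7 280.3] [307.1 318.1] [ 0.4544 -0.102   0.0733] 0.0024
centre [ 0.45172074 -0.13021529  0.07374921]
-5.466256515729922 0.05882610969696083
-50.34035003125312 0.05693968377859675
-95.28503067805329 0.05675500613313311
top plate [199 199 186] table [149 153 149]
side plate [169 169 160] table [149 153 152]
```

```bash
python3 - <<'E'
from m import *
t=snap('top');s=snap('side')
T=lambda x,y,u,v:((x%264)/4+u-33-.4,(y%264)/4+v-33-.4)
S=[]
for a in [(337-264,63),(308-264,222),(462-264,250),(492-264,97)]:
    p=cen(t,*T(*a,338,225),'w',2);S.append(onz(t,*p,.022));
S=np.array(S);print('bolts',S.round(4).tolist(),S.mean(0), [np.degrees(np.arctan2(*(S[i]-S[j])[1::-1])) for i,j in((0,1),(3,2),(1,2),(0,3))])
for (a,i) in (((20,385),1-1),((49,480),0),((239,460),0)):
    q=cen(s,*T(a[0],a[1],329,265),'w',2); print('side bolt',onz(s,*q,.022).round(4))
def rect(q,box,th):
    x0,x1,y0,y1=box;m=np.zeros((480,640),np.uint8);m[y0:y1,x0:x1]=(q['color'][y0:y1,x0:x1].min(2)>th)
    c=max(cv2.findContours(cv2.resize(m,None,fx=1,fy=1),0,1)[0],key=cv2.contourArea);return c
c=rect(t,(313,365,208,258),165);r=cv2.minAreaRect(c);print(r,cv2.contourArea(c))
B=cv2.boxPoints(r);W=np.array([onz(t,*p,.07) for p in B]);print(W.round(4).tolist(),W.mean(0), np.linalg.norm(W[0]-W[1]),np.linalg.norm(W[1]-W[2]),np.degrees(np.arctan2(*(W[0]-W[1])[1::-1])))
ctr=W.mean(0)
# yellow of lid in both
for n,q,box in(('top',t,(210,242,250,284)),('side',s,(235,270,200,240))):
    x0,x1,y0,y1=box;g=q['color'][y0:y1,x0:x1].astype(int);k=(np.minimum(g[...,1],g[...,2])-g[...,0])>25
    ys,xs=np.nonzero(k);
    print(n);print('\n'.join(''.join('#' if v else '.' for v in row) for row in k[6:]))
E
```

```text
bolts [[0.6185, 0.1139, 0.022], [0.5305, 0.1325, 0.022], [0.5135, 0.0485, 0.022], [0.5963, 0.0316, 0.022]] [0.56468189 0.08162714 0.022     ] [np.float64(-11.949594564457957), np.float64(-11.509878452235675), np.float64(78.56149890926699), np.float64(74.85961227918702)]
side bolt [0.5312 0.14   0.022 ]
side bolt [0.5124 0.0533 0.022 ]
side bolt [0.5966 0.0358 0.022 ]
((339.4038391113281, 229.98077392578125), (33.33973693847656, 33.535858154296875), 11.309932708740234) 965.0
[[0.5367, 0.124, 0.07], [0.606, 0.109, 0.07], [0.5911, 0.0402, 0.07], [0.5219, 0.0554, 0.07]] [0.56394983 0.08215259 0.07      ] 0.07087351705179025 0.07033596806521945 167.80922606201688
top
................................
................................
.......#........................
.......##.......................
......####......................
......#####.....................
.......####.....................
........####....................
.........###....................
..........##....................
................................
................................
................................

[... 1023 characters left out ...]
................
.........###.......................
.........###.......................
.........###.......................
.........###.......................
.........###.......................
..........##.......................
...................................
...................................
...................................
...................................
...................................
...................................
...................................
...................................
...................................
...................................
...................................
...................................
...................................
```

```bash
cat > go.py <<'E'
import sys
from h import *
from scipy.spatial.transform import Rotation as Ro
o=robot.get_obs();x,y,z,yaw=map(float,sys.argv[1:5])
R=Ro.from_euler('xyz',o['ee_rot']);d=R.inv().apply(np.array([x,y,z])-o['tool_pos'])
cy=R.as_matrix()[:2,0];c=np.arctan2(cy[1],cy[0]);t=-(np.radians(yaw)-c);t=(t+np.pi)%(2*np.pi)-np.pi
print('tool delta',d.round(4),'n>=',np.ceil(np.linalg.norm(d)/.0417),'turn',round(t,3),'yaw',round(np.degrees(c),2),'t',round(o['time'],2),'q6',round(o['joint_positions'][5],2))
E
python3 go.py 0.4517 -0.1302 0.15 84.6; python3 - <<'E'
from m import *
t=snap('top');s=snap('side')
# lid: yellow top-line ends, top (216.5..) and side
for a,b in (((228.5,274.5),(247,211.5)),((218.5,260.5),(253.2,207.5))):
    P,e=cross(t,a,s,b);print(P.round(4),e)
A=onz(t,216.3,259,.0595);B=onz(t,229.5,275.5,.0595);print(A,B,(A+B)/2)
g=t['color'][248:286,208:246].max(2)<60
Y,X=np.nonzero(g);c=max(cv2.findContours(g.astype(np.uint8),0,1)[0],key=cv2.contourArea)
(cc,r)=cv2.minEnclosingCircle(c);print(cc[0]+208,cc[1]+248,r,onz(t,cc[0]+208,cc[1]+248,.0235))
E
```

```text
tool delta [ 0.3913 -0.2893  0.0553] n>= 12.0 turn -1.17 yaw 17.58 t 0.3 q6 -0.1
[0.4746 0.3173 0.0623] 0.0018078918574176194
[0.4996 0.3402 0.058 ] 0.008267420286989777
[0.50680479 0.3435498  0.0595    ] [0.47149703 0.31583117 0.0595    ] [0.48915091 0.32969048 0.0595    ]
224.875 265.875 11.865227699279785 [0.49211269 0.33137565 0.0235    ]
```

The manual's scale: shifts go in cm and turns go in units of 0.25 rad. Converting my numbers, 0.0326 m is 3.26, -0.0241 m is -2.41.

{"op": "move_tool", "data": {
  "ticks": "0.094,3.26,-2.41,0,0\n0.094,3.26,-2.41,0,0\n0.094,3.26,-2.41,0,0\n0.094,3.26,-2.41,0,0\n0.094,3.26,-2.41,0,0\n0.094,3.26,-2.41,0,0\n0.094,3.26,-2.41,0,0\n0.094,3.26,-2.41,0,0\n0.094,3.26,-2.41,0,0\n0.094,3.26,-2.41,0,0\n0.094,3.26,-2.41,0,0\n0.094,3.26,-2.41,0,0"
}}

```text
time: 1.4
tool_pos: [0.4525, -0.1286, 0.2058]
ee_rot: [3.141, -0.001, 0.307]
wrist_force: [0.3, -0.4, -0.1]
width: 0.094
finger_force: 0.0
```

{"op": "move_tool", "data": {
  "ticks": "0.094,0,0,0.5,-0.468\n0.094,0,0,0.5,-0.468\n0.094,0,0,0.5,-0.468\n0.094,0,0,0.5,-0.468\n0.094,0,0,0.5,-0.468\n0.094,0,0,0.5,-0.468\n0.094,0,0,0.5,-0.468\n0.094,0,0,0.5,-0.468\n0.094,0,0,0.5,-0.468\n0.094,0,0,0.5,-0.468\n0.094,0,0,0,0"
}}

```text
time: 2.32
tool_pos: [0.451, -0.1302, 0.1544]
ee_rot: [-3.14, -0.001, 1.479]
wrist_force: [0.2, 0.5, -0.8]
width: 0.094
finger_force: 0.0
```

```bash
python3 go.py 0.4517 -0.1302 0.022 84.6; python3 -c "
from h import *
snap('side','s1')"
```

```text
tool delta [0.     0.0009 0.1324] n>= 4.0 turn 0.002 yaw 84.72 t 2.32 q6 -0.31
```

View pics/s1.png

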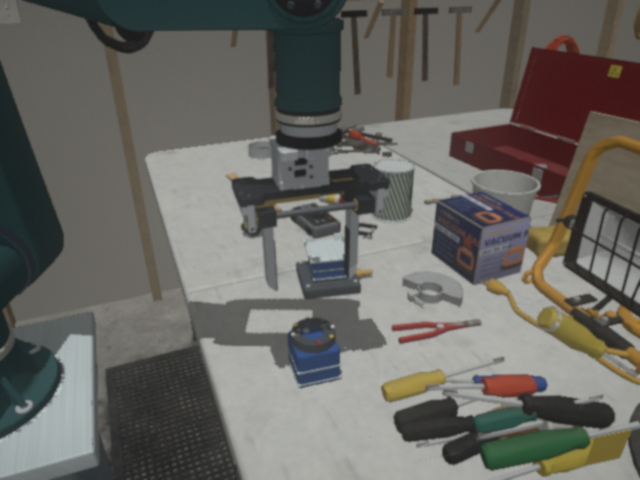

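The fingers, tips at (270,288) and (352,278), straddle the cartridge at (314,345). I'll descend and grip.

Converted, 0.001 m is 0.1, 0.033 m is 3.3.

{"op": "move_tool", "data": {
  "ticks": "0.094,0,0.1,3.3,0\n0.094,0,0,3.3,0\n0.094,0,0,3.3,0\n0.094,0,0,3.3,0\n0.094,0,0,0,0\n0.05,0,0,0,0\n0.05,0,0,0,0\n0.05,0,0,0,0\n0.05,0,0,0,0\n0.05,0,0,0,0\n0.05,0,0,0,0"
}}

```text
time: 3.28
tool_pos: [0.4522, -0.131, 0.0252]
ee_rot: [-3.141, 0.001, 1.477]
wrist_force: [-4.4, -0.5, 6.6]
width: 0.0618
finger_force: 30.0
```

Converted, -0.03 m is -3, -0.02 m is -2.

{"op": "move_tool", "data": {
  "ticks": "0.05,0,0,-2,0\n0.05,0,0,-3,0\n0.05,0,0,-3,0\n0.05,0,0,-3,0\n0.05,0,0,-2,0\n0.05,0,0,0,0"
}}

```text
time: 3.78
tool_pos: [0.4554, -0.1317, 0.1587]
ee_rot: [3.132, 0.003, 1.477]
wrist_force: [0.2, -0.5, -3.8]
width: 0.0615
finger_force: 30.0
```

```bash
python3 go.py 0.5645 0.082 0.155 78.1
```

```text
tool delta [0.223  0.0885 0.0039] n>= 6.0 turn 0.113 yaw 84.6 t 3.78 q6 -0.31
```

Converted, 0.032 m is 3.2, 0.028 m is 2.8, 0.0565 rad is 0.226.

{"op": "move_tool", "data": {
  "ticks": "0.05,2,0.8,0,0\n0.05,3.2,1.27,0,0\n0.05,3.2,1.27,0,0\n0.05,3.2,1.27,0,0\n0.05,3.2,1.27,0,0\n0.05,3.2,1.27,0,0\n0.05,2.8,1.1,0,0\n0.05,1.5,0.6,0,0\n0.05,0,0,0,0.226\n0.05,0,0,0,0.226\n0.05,0,0,0,0\n0.05,0,0,0,0"
}}

```text
time: 4.78
tool_pos: [0.5607, 0.0832, 0.1511]
ee_rot: [-3.138, 0.001, 1.365]
wrist_force: [0.8, 0.5, -4.0]
width: 0.0623
finger_force: 30.0
```

```bash
python3 go.py 0.5645 0.082 0.155 78.1; python3 -c "
from h import *
t=snap('top','t2');s=snap('side','s2')
c=lambda i,u,v:cv2.resize(i['color'][v-60:v+60,u-40:u+40],(400,600),interpolation=2)
cv2.imwrite('pics/m2.png',np.hstack([c(t,338,225),c(s,329,240)]))"
```

```text
tool delta [-0.0004  0.004  -0.0039] n>= 1.0 turn 0.002 yaw 78.23 t 4.78 q6 0.25
```

View pics/m2.png

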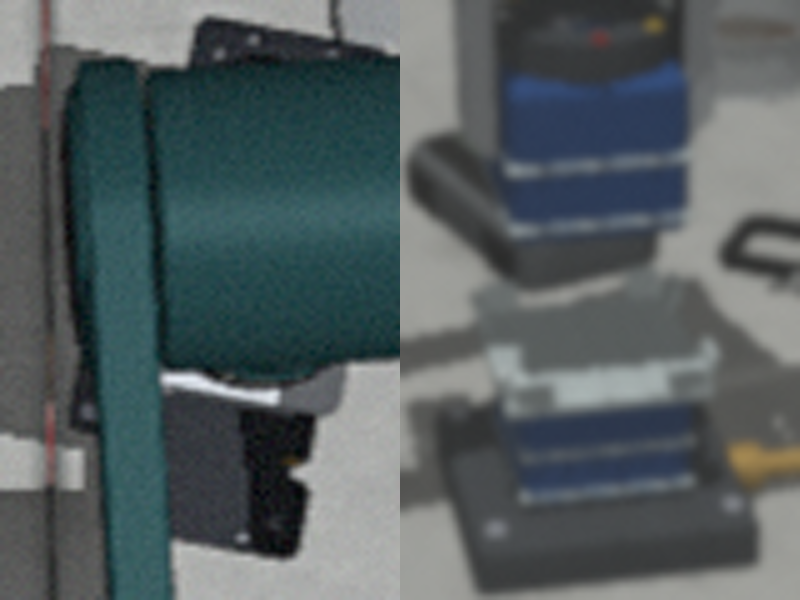

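The side crop shows the held cartridge's lower front corners at about (505,237) and (688,228), and the fixed column's foot corners at about (521,497) and (692,485). The top view is blocked by the arm. I'll compare the two by rays from the same camera.

```bash
cat > cmpr.py <<'E'
from h import *
import sys
def edges(s,yc,xs,rows):pass
s=snap('side');I=s['color'].astype(int)
b=(I[...,0]-I[...,2])
# blue mask subpixel left/right edges per row
def lr(y,x0,x1):
    v=b[y,x0:x1];h=v.max()/2;k=np.nonzero(v>h)[0];i,j=k[0],k[-1]
    L=i-(v[i]-h)/(v[i]-v[i-1]) if i else i; Rr=j+(v[j]-h)/(v[j]-v[j+1]) if j+1<len(v) else j
    return x0+L,x0+Rr
for y in list(range(196,227))+list(range(262,280)): 
    if b[y,329]>20: print(y,np.round(lr(y,300,358),2),end=' ; ')
E
python3 cmpr.py; python3 - <<'E'
from h import *
s=snap('side');z=robot.get_obs()['tool_pos'][2]-.0252;print('under',z)
for nm,pts,zz in(('loose',((505,237),(688,228)),z),('fixed',((521,500),(693,486)),.022)):
    W=[onz(s,(a-400)/5+289-.4,c/5+180-.4,zz) for a,c in pts];d=W[1]-W[0];f=(W[0]+W[1])/2
    n=np.array([-d[1],d[0]])/np.hypot(*d[:2]);print(nm,np.round(W,4).tolist(),np.linalg.norm(d),np.degrees(np.arctan2(d[1],d[0])),'ctr',f[:2]+n*.031)
E
```

```text
196 [310.   345.77] ; 197 [309.71 345.74] ; 198 [309.72 345.53] ; 199 [309.57 345.64] ; 200 [309.46 345.88] ; 201 [309.41 345.96] ; 202 [309.45 346.  ] ; 203 [309.45 346.  ] ; 204 [309.45 345.93] ; 205 [309.45 345.93] ; 206 [309.5 345.8] ; 207 [309.5  345.73] ; 208 [309.6  345.53] ; 209 [309.72 345.23] ; 210 [309.81 344.58] ; 211 [309.9 344.3] ; 212 [307.75 345.39] ; 213 [307.2  345.67] ; 214 [318.   345.46] ; 215 [308.83 345.41] ; 216 [308.83 345.38] ; 217 [309.   345.43] ; 218 [309.4  345.46] ; 219 [309.71 345.4 ] ; 220 [309.79 345.38] ; 221 [310.  345.1] ; 222 [310.22 343.75] ; 223 [310.5 343.5] ; 224 [310.8  344.17] ; 263 [315.33 346.64] ; 264 [312.  346.6] ; 265 [309.5  346.44] ; 266 [309.83 345.93] ; 267 [309.8 345. ] ; 268 [310.33 344.  ] ; 271 [315.5 346.3] ; 272 [315.17 346.15] ; 273 [312.38 346.17] ; 274 [312.36 345.81] ; 275 [312.6  345.25] ; 276 [312.6 340.5] ; 277 [313.  338.5] ; under 0.1277022196848673
loose [[0.524, 0.0682, 0.1277], [0.5839, 0.0498, 0.1277]] 0.0625964869486587 -17.088629178310594 ctr [0.56306136 0.08866532]
fixed [[0.5277, 0.0675, 0.022], [0.5886, 0.052, 0.022]] 0.06279891595340555 -14.307119902837272 ctr [0.56579271 0.0897968 ]
```

```bash
python3 - <<'E'
from h import *
t=snap('top');s=snap('side')
print('cart top-only',onz(t,442.27,281.43,.073),'side-only',onz(s,*np.mean([[332.7,324.9],[331.1,335.7],[318.6,342.4],[292.6,333.5],[294.9,323.9],[307.1,318.1]],0),.073))
print('col top',onz(t,339.4,229.98,.07))
I=cv2.imread('pics/side0.png')
# lips in side picture: plate mask corners
m=((I.min(2)>158)).astype(np.uint8);m[:232]=0;m[275:]=0;m[:,:300]=0;m[:,356:]=0
print('\n'.join(''.join('#' if v else '.' for v in r) for r in m[232:274,298:358]))
E
```

```text
cart top-only [ 0.45274074 -0.13080254  0.073     ] side-only [ 0.45101549 -0.12940553  0.073     ]
col top [0.56389332 0.08216265 0.07      ]
............................................................
............................................................
............................................................
............................................................
............................................................
............................................................
............................................................
...............................####.........................
.............................#######........................
....................######.##########...##..................
..................########.###########.####.................
..............############.#################................
...........#######################.###########..............
...........####################################.............
..........##########################.###.######.............
..........#########################..#####
[... 904 characters left out ...]
.............................
............................................................
............................................................
............................................................
............................................................
............................................................
............................................................
............................................................
............................................................
............................................................
............................................................
............................................................
```

Converted, 0.01 m is 1, 0.0033 m is 0.33.

{"op": "move_tool", "data": {
  "ticks": "0.05,-0.06,0.33,1,0\n0.05,0,0,1,0\n0.05,0,0,0,0\n0.05,0,0,0,0"
}}

```text
time: 5.42
tool_pos: [0.5637, 0.0817, 0.1315]
ee_rot: [-3.138, 0.001, 1.364]
wrist_force: [0.4, 0.4, -4.6]
width: 0.0617
finger_force: 30.0
```

```bash
python3 go.py 0.5638 0.082 0.095 78.1
```

```text
tool delta [0.0003 0.0002 0.0365] n>= 1.0 turn 0.001 yaw 78.13 t 5.42 q6 0.25
```

Descend in small rows to near the expected contact (TCP ≈ 0.095), watching the force.

Converted, 0.012 m is 1.2, 0.01 m is 1.

{"op": "move_tool", "data": {
  "ticks": "0.05,0,0,1.2,0\n0.05,0,0,1,0\n0.05,0,0,0.6,0\n0.05,0,0,0,0\n0.05,0,0,0,0"
}}

```text
time: 5.83
tool_pos: [0.5642, 0.0818, 0.1044]
ee_rot: [-3.14, 0.001, 1.364]
wrist_force: [1.6, -0.2, -3.9]
width: 0.0621
finger_force: 30.0
```

{"op": "move_tool", "data": {
  "ticks": "0.05,0,0,0.3,0\n0.05,0,0,0.2,0\n0.05,0,0,0.2,0\n0.05,0,0,0,0"
}}

```text
time: 6.17
tool_pos: [0.5647, 0.0818, 0.0982]
ee_rot: [-3.141, 0.0, 1.364]
wrist_force: [-0.3, -0.7, -4.9]
width: 0.0618
finger_force: 30.0
```

```bash
python3 go.py 0.5638 0.082 0.095 78.1
```

```text
tool delta [-0.     -0.0009  0.0032] n>= 1.0 turn 0.001 yaw 78.14 t 6.17 q6 0.25
```

Converted, 0.001 m is 0.1.

{"op": "move_tool", "data": {
  "ticks": "0.05,0,0,0.1,0\n0.05,0,0,0.1,0\n0.05,0,0,0.1,0\n0.05,0,0,0,0"
}}

```text
time: 6.5
tool_pos: [0.5645, 0.082, 0.0954]
ee_rot: [-3.141, 0.0, 1.364]
wrist_force: [-1.5, 0.5, -3.2]
width: 0.0617
finger_force: 30.0
```

{"op": "move_tool", "data": {
  "ticks": "0.05,0,0,0.1,0\n0.05,0,0,0.1,0\n0.05,0,0,0,0"
}}

```text
time: 6.75
tool_pos: [0.5646, 0.082, 0.0953]
ee_rot: [3.142, -0.0, 1.364]
wrist_force: [-4.5, 0.2, 4.1]
width: 0.0618
finger_force: 30.0
```

```bash
python3 -c "
from h import *
s=snap('side','s3')
cv2.imwrite('pics/m3.png',cv2.resize(s['color'][170:300,279:379],(460,598),interpolation=2))"
```

```text
(no output)
```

View pics/m3.png

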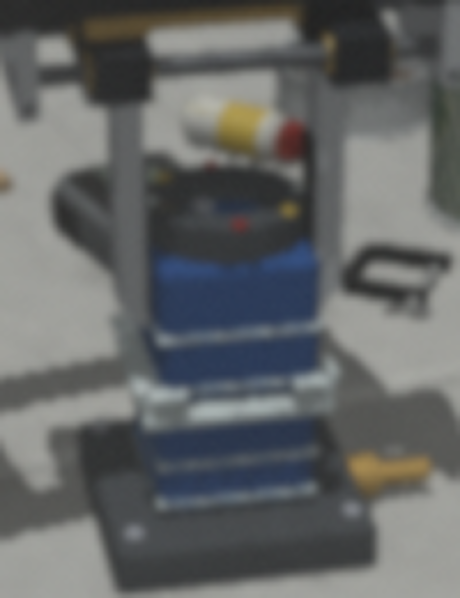

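Seated between the lips: contact at TCP 0.0953, with the underside at 0.070. Release and rise.

Converted, -0.03 m is -3, -0.02 m is -2.

{"op": "move_tool", "data": {
  "ticks": "0.094,0,0,0,0\n0.094,0,0,0,0\n0.094,0,0,0,0\n0.094,0,0,0,0\n0.094,0,0,0,0\n0.094,0,0,-2,0\n0.094,0,0,-3,0\n0.094,0,0,-3,0\n0.094,0,0,-3,0\n0.094,0,0,-1,0\n0.094,0,0,0,0"
}}

```text
time: 7.72
tool_pos: [0.5668, 0.0819, 0.2173]
ee_rot: [3.134, -0.002, 1.364]
wrist_force: [-0.3, -0.3, -0.2]
width: 0.0941
finger_force: 0.0
```

```bash
python3 go.py 0.49 0.33 0.2 217
```

```text
tool delta [ 0.227  -0.1263  0.0167] n>= 7.0 turn -2.424 yaw 78.14 t 7.72 q6 0.25
```

Converted, 0.0324 m is 3.24, -0.018 m is -1.8.

{"op": "move_tool", "data": {
  "ticks": "0.094,3.24,-1.8,0,0\n0.094,3.24,-1.8,0,0\n0.094,3.24,-1.8,0,0\n0.094,3.24,-1.8,0,0\n0.094,3.24,-1.8,0,0\n0.094,3.24,-1.8,0,0\n0.094,3.24,-1.8,0,0"
}}

```text
time: 8.3
tool_pos: [0.4865, 0.3308, 0.2102]
ee_rot: [-3.138, 0.003, 1.364]
wrist_force: [0.1, 0.5, -0.6]
width: 0.0939
finger_force: 0.0
```

{"op": "move_tool", "data": {
  "ticks": "0.094,0,0,0.2,-0.484\n0.094,0,0,0.2,-0.484\n0.094,0,0,0.2,-0.484\n0.094,0,0,0.2,-0.484\n0.094,0,0,0.2,-0.484\n0.094,0,0,0.2,-0.484\n0.094,0,0,0.2,-0.484\n0.094,0,0,0.2,-0.484\n0.094,0,0,0.2,-0.484\n0.094,0,0,0.2,-0.484\n0.094,0,0,0.2,-0.484\n0.094,0,0,0.2,-0.484\n0.094,0,0,0.2,-0.484\n0.094,0,0,0.2,-0.484\n0.094,0,0,0.2,-0.484\n0.094,0,0,0.2,-0.484\n0.094,0,0,0.2,-0.484\n0.094,0,0,0.2,-0.484\n0.094,0,0,0.2,-0.484\n0.094,0,0,0.2,-0.484"
}}

```text
time: 9.97
tool_pos: [0.487, 0.3291, 0.17]
ee_rot: [3.141, -0.005, -2.493]
wrist_force: [0.4, 0.6, -0.2]
width: 0.0936
finger_force: 0.0
```

```bash
python3 go.py 0.49 0.33 0.1 217;  python3 -c "
from h import *
t=snap('top','t4');s=snap('side','s4')
c=lambda i,u,v:cv2.resize(i['color'][v-33:v+33,u-44:u+44],(396,297),interpolation=2)
cv2.imwrite('pics/m4.png',np.vstack([np.hstack([c(t,338,225),c(s,329,218)]),np.hstack([c(t,226,266),c(s,252,215)])]))"
```

```text
tool delta [-0.0033 -0.0011  0.0699] n>= 2.0 turn 0.002 yaw -142.86 t 9.97 q6 -1.72
```

View pics/m4.png

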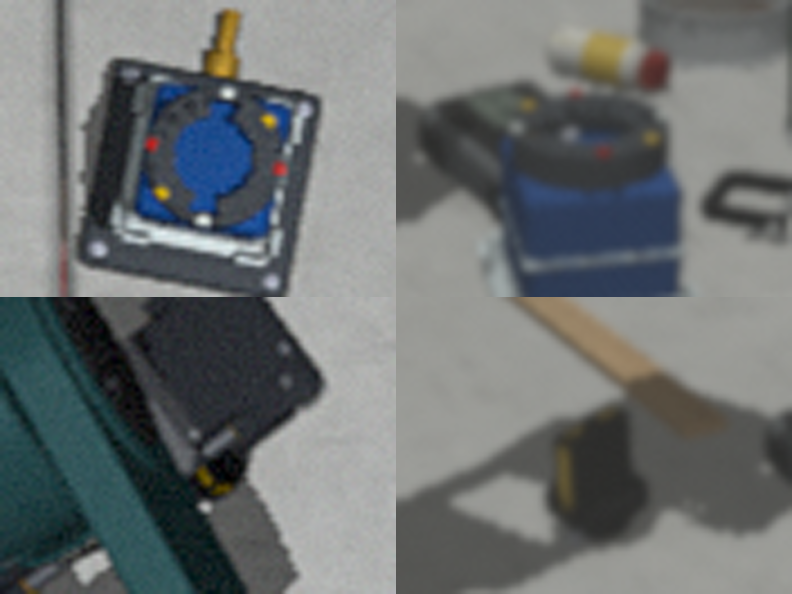

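The top crop shows the seated cartridge with slots and white marks at (229,92) and (203,220), yellow (270,120),(162,193), red (281,170),(152,145), square inside the lips. Below, the lid stands untouched under the gripper, its bar line near (217,475) in the crop.

{"op": "move_tool", "data": {
  "ticks": "0.06,-0.3,-0.1,3,0\n0.06,0,0,3,0\n0.06,0,0,0,0\n0.06,0,0,0,0"
}}

```text
time: 10.4
tool_pos: [0.4892, 0.3296, 0.1102]
ee_rot: [3.141, -0.007, -2.501]
wrist_force: [-0.0, -0.0, 0.1]
width: 0.0712
finger_force: 0.0
```

```bash
python3 go.py 0.49 0.33 0.029 217;  python3 - <<'E'
from m import *
t=dict(snap('top'));s=dict(snap('side'));t['color']=cv2.imread('pics/t4.png');s['color']=cv2.imread('pics/s4.png')
D={}
for n,c,a,b in [('w1','w',(229,92),None),('y1','y',(270,120),(255,138)),('r1','r',(281,170),(209,153)),('w2','w',(203,220),(120,128)),('y2','y',(162,193),(132,104)),('r2','r',(152,145),(181,94))]:
    pa=cen(t,a[0]/4.5+293.6,a[1]/4.5+191.6,c,2);D[n]=onz(t,*pa,.143)
    if b: pb=cen(s,b[0]/4.5+284.6,b[1]/4.5+184.6,c,2);print(n,*[np.round(v,4) for v in cross(t,pa,s,pb)])
print('top-only centre',np.mean(list(D.values()),0))
for k in 'wyr': d=D[k+'1']-D[k+'2'];print(k,np.degrees(np.arctan2(d[1],d[0])),np.linalg.norm(d),(D[k+'1']+D[k+'2'])/2)
# lid flange/bar dark contour in initial top
t['color']=cv2.imread('pics/top0.png');g=t['color'][250:284,210:244].astype(int)
k=np.clip(np.minimum(g[...,1],g[...,2])-g[...,0]-15,0,None);Y,X=np.nonzero(k>0);w=k[Y,X]
c=np.cov(np.c_[X,Y].T,aweights=w);v=np.linalg.eigh(c)[1][:,1];print('yellow cen',np.average(X,weights=w)+210,np.average(Y,weights=w)+250,'ang',np.degrees(np.arctan2(v[0],v[1])))
E
```

```text
tool delta [-0.0014 -0.0003  0.0811] n>= 2.0 turn -0.006 yaw -143.32 t 10.4 q6 -1.71
y1 [0.5802 0.0591 0.1432] 0.0025
r1 [0.5587 0.0546 0.1431] 0.0029
w2 [0.5367 0.0884 0.1439] 0.003
y2 [0.5489 0.1065 0.1435] 0.0031
r2 [0.5705 0.1104 0.1431] 0.0026
top-only centre [0.56590018 0.08212101 0.143     ]
w -11.8065818168413 0.056708039288847704 [0.56589779 0.08203018 0.143     ]
y -56.76023120536462 0.05653099738953417 [0.5658855  0.08230945 0.143     ]
r -101.9026420205257 0.05706088961086053 [0.56591725 0.0820234  0.143     ]
yellow cen 223.387451171875 267.522216796875 ang 39.099160551539164
```

{"op": "move_tool", "data": {
  "ticks": "0.06,0,0,3,0\n0.06,0,0,3,0\n0.06,0,0,2,0\n0.06,0,0,0,0\n0.03,0,0,0,0\n0.005,0,0,0,0\n0.005,0,0,0,0\n0.005,0,0,0,0\n0.005,0,0,0,0\n0.005,0,0,0,0\n0.005,0,0,0,0\n0.005,0,0,0,0\n0.005,0,0,0,0\n0.005,0,0,0,0"
}}

```text
time: 11.67
tool_pos: [0.4913, 0.3309, 0.0338]
ee_rot: [3.141, 0.001, -2.499]
wrist_force: [-1.3, -0.4, 1.3]
width: 0.0138
finger_force: 30.0
```

Converted, -0.03 m is -3, -0.04 m is -4.

{"op": "move_tool", "data": {
  "ticks": "0.005,0,0,-2,0\n0.005,0,0,-3.5,0\n0.005,0,0,-4,0\n0.005,0,0,-4,0\n0.005,0,0,-3,0\n0.005,0,0,-1,0\n0.005,0,0,0,0"
}}

```text
time: 12.25
tool_pos: [0.4925, 0.3314, 0.2117]
ee_rot: [-3.14, 0.006, -2.499]
wrist_force: [0.2, 0.2, -0.8]
width: 0.014
finger_force: 30.0
```

```bash
python3 go.py 0.5646 0.0825 0.21 168.2
```

```text
tool delta [ 0.0914 -0.2425  0.0014] n>= 7.0 turn 0.848 yaw -143.21 t 12.25 q6 -1.72
```

Converted, -0.0303 m is -3.03, 0.0114 m is 1.14, 0.121 rad is 0.484.

{"op": "move_tool", "data": {
  "ticks": "0.005,0.57,-1.51,0,0\n0.005,1.14,-3.03,0,0\n0.005,1.14,-3.03,0,0\n0.005,1.14,-3.03,0,0\n0.005,1.14,-3.03,0,0\n0.005,1.14,-3.03,0,0\n0.005,1.14,-3.03,0,0\n0.005,1.14,-3.03,0,0\n0.005,0.57,-1.51,0,0\n0.005,0,0,0.3,0.484\n0.005,0,0,0.3,0.484\n0.005,0,0,0.3,0.484\n0.005,0,0,0.3,0.484\n0.005,0,0,0.3,0.484\n0.005,0,0,0.3,0.484\n0.005,0,0,0.3,0.484\n0.005,0,0,0,0\n0.005,0,0,0,0\n0.005,0,0,0,0"
}}

```text
time: 13.83
tool_pos: [0.5624, 0.082, 0.1854]
ee_rot: [-3.141, -0.003, 2.939]
wrist_force: [-0.7, 0.2, -0.7]
width: 0.0135
finger_force: 30.0
```

```bash
python3 go.py 0.5646 0.0825 0.18 168.2;python3 -c "
from h import *
t=snap('top','t5');s=snap('side','s5')
c=lambda i,u,v:cv2.resize(i['color'][v-50:v+50,u-33:u+33],(396,600),interpolation=2)
cv2.imwrite('pics/m5.png',np.hstack([c(t,338,225),c(s,329,200)]))"
```

```text
tool delta [-0.002   0.0009  0.0054] n>= 1.0 turn 0.004 yaw 168.41 t 13.83 q6 -1.32
```

View pics/m5.png

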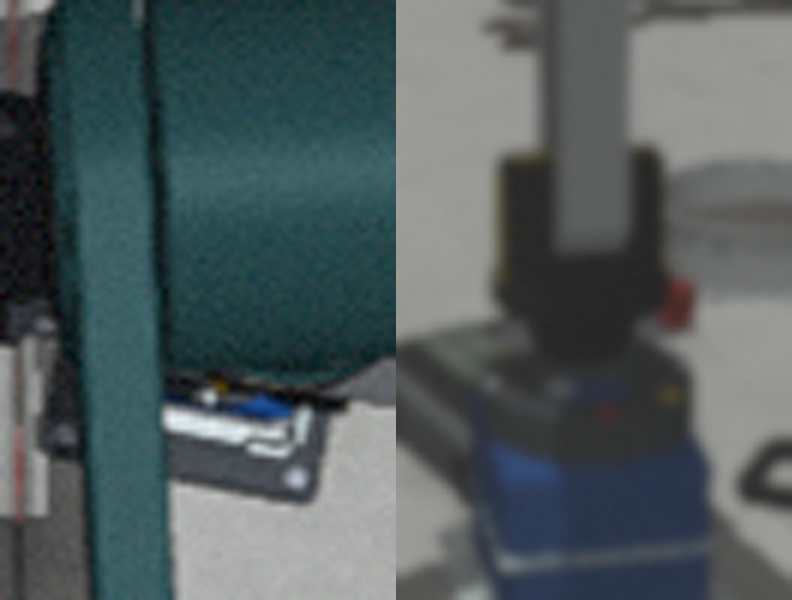

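```bash
python3 - <<'E'
from m import *
s=snap('side');o=robot.get_obs();p=o['tool_pos'];yaw=o['ee_rot'][2];print(p.round(4),np.degrees(yaw))
X=np.array([np.cos(yaw),np.sin(yaw),0]);Y=np.array([-np.sin(yaw),np.cos(yaw),0]);u=p[2]-.0338
M=lambda q:((q[0]-296+.4)*6+396,(q[1]-150+.4)*6)
for z in(.058,.03):
  print('z',z,[np.round(M(proj(s,[*(p+a*.023*X+.007*b*Y)[:2],u+z])),0) for a in(-1,1) for b in (-1,1)])
print('finger',[np.round(M(proj(s,[*(p+a*.008*X+b*Y)[:2],p[2]])),0) for a in(-1,1) for b in(.007,.02)])
# mouth marks side: predicted for C=(.5646,.0825) vs seen y(673,395) r(608,412)
C=np.array([.5646,.0825,.143])
for nm,a in(('y',-56.8),('r',-101.8)): a=np.radians(a);print(nm,np.round(M(proj(s,C+.0285*np.array([np.cos(a),np.sin(a),0]))),0))
E
```

```text
[0.5631 0.0821 0.1871] 168.3344476462089
z 0.058 [array([662., 135.]), array([674., 152.]), array([501., 147.]), array([510., 165.])]
z 0.03 [array([662., 228.]), array([673., 246.]), array([503., 241.]), array([512., 259.])]
finger [array([620., 238.]), array([630., 255.]), array([564., 242.]), array([573., 260.])]
y [676. 395.]
r [612. 413.]
```

{"op": "move_tool", "data": {
  "ticks": "0.005,-0.2,0.08,0,0\n0.005,0,0,0.5,0\n0.005,0,0,0,0\n0.005,0,0,0,0\n0.005,0,0,0,0"
}}

```text
time: 14.4
tool_pos: [0.5653, 0.0824, 0.1823]
ee_rot: [-3.141, -0.0, 2.937]
wrist_force: [-0.5, 0.1, -1.4]
width: 0.014
finger_force: 30.0
```

```bash
python3 go.py 0.5646 0.0825 0.1618 168.2;python3 go.py 0.5646 0.0825 0.1618 168.2
```

```text
tool delta [ 0.0007 -0.0001  0.0205] n>= 1.0 turn 0.001 yaw 168.28 t 14.4 q6 -1.32
tool delta [ 0.0007 -0.0001  0.0205] n>= 1.0 turn 0.001 yaw 168.28 t 14.4 q6 -1.32
```

Converted, 0.003 m is 0.3, 0.002 m is 0.2.

{"op": "move_tool", "data": {
  "ticks": "0.005,0,0,0.3,0\n0.005,0,0,0.3,0\n0.005,0,0,0.2,0\n0.005,0,0,0,0\n0.005,0,0,0,0"
}}

```text
time: 14.82
tool_pos: [0.5652, 0.0824, 0.1741]
ee_rot: [-3.141, -0.001, 2.937]
wrist_force: [-0.1, 0.2, -1.2]
width: 0.0141
finger_force: 30.0
```

{"op": "move_tool", "data": {
  "ticks": "0.005,0,0,0.2,0\n0.005,0,0,0.2,0\n0.005,0,0,0,0\n0.005,0,0,0,0"
}}

```text
time: 15.15
tool_pos: [0.5652, 0.0824, 0.1702]
ee_rot: [-3.141, -0.0, 2.937]
wrist_force: [0.1, -0.3, -1.6]
width: 0.0139
finger_force: 30.0
```

Pins passed through the slots with no contact. Continue to the floor.

Converted, 0.002 m is 0.2.

{"op": "move_tool", "data": {
  "ticks": "0.005,0,0,0.2,0\n0.005,0,0,0.2,0\n0.005,0,0,0.2,0\n0.005,0,0,0,0\n0.005,0,0,0,0"
}}

```text
time: 15.57
tool_pos: [0.5652, 0.0824, 0.1641]
ee_rot: [-3.141, -0.001, 2.937]
wrist_force: [0.2, 0.2, -1.0]
width: 0.0141
finger_force: 30.0
```

{"op": "move_tool", "data": {
  "ticks": "0.005,0,0,0.1,0\n0.005,0,0,0.1,0\n0.005,0,0,0,0\n0.005,0,0,0,0"
}}

```text
time: 15.9
tool_pos: [0.5653, 0.0824, 0.1624]
ee_rot: [-3.141, -0.0, 2.937]
wrist_force: [-0.1, -0.1, -1.6]
width: 0.014
finger_force: 30.0
```

The manual's scale: shifts go in cm and turns go in units of 0.25 rad. Converting my numbers, 0.001 m is 0.1, 0.0005 m is 0.05.

{"op": "move_tool", "data": {
  "ticks": "0.005,0,0,0.1,0\n0.005,0,0,0.05,0\n0.005,0,0,0,0\n0.005,0,0,0,0"
}}

```text
time: 16.23
tool_pos: [0.5656, 0.0824, 0.1618]
ee_rot: [3.141, 0.001, 2.937]
wrist_force: [-1.8, 1.0, 2.5]
width: 0.014
finger_force: 30.0
```

{"op": "move_tool", "data": {
  "ticks": "0.005,0,0,0.05,0\n0.005,0,0,0.05,0\n0.005,0,0,0,0\n0.005,0,0,0,0"
}}

```text
time: 16.57
tool_pos: [0.5656, 0.0824, 0.1618]
ee_rot: [3.141, 0.002, 2.937]
wrist_force: [-1.4, 0.4, 7.7]
width: 0.0136
finger_force: 30.0
```

Converted, -0.0005 m is -0.05, 0.07 rad is 0.28.

{"op": "move_tool", "data": {
  "ticks": "0.005,0,0,-0.05,0.28\n0.005,0,0,0,0.28\n0.005,0,0,0,0.28\n0.005,0,0,0,0.28\n0.005,0,0,0,0.28\n0.005,0,0,0,0\n0.005,0,0,0,0"
}}

```text
time: 17.15
tool_pos: [0.5663, 0.0831, 0.1618]
ee_rot: [3.139, 0.002, 2.589]
wrist_force: [0.4, 1.4, 5.1]
width: 0.0137
finger_force: 30.0
```

{"op": "move_tool", "data": {
  "ticks": "0.005,0,0,0,0.28\n0.005,0,0,0,0.28\n0.005,0,0,0,0.28\n0.005,0,0,0,0.28\n0.005,0,0,0,0.28\n0.005,0,0,0,0.2\n0.005,0,0,0,0\n0.005,0,0,0,0\n0.005,0,0,0,0"
}}

```text
time: 17.9
tool_pos: [0.5659, 0.0827, 0.1618]
ee_rot: [3.139, 0.001, 2.189]
wrist_force: [-0.5, 0.3, 5.4]
width: 0.0137
finger_force: 30.0
```

```bash
python3 go.py .5652 .0824 .1618 123.2
python3 -c "
from h import *
print(robot.get_obs()['wrist_torque'])
t=snap('top','t6');s=snap('side','s6')
c=lambda i,u,v:cv2.resize(i['color'][v-50:v+50,u-33:u+33],(396,600),interpolation=2)
cv2.imwrite('pics/m6.png',np.hstack([c(t,338,225),c(s,329,215)]))"
```

```text
tool delta [ 0.0002 -0.0008  0.    ] n>= 1.0 turn 0.039 yaw 125.43 t 17.9 q6 -0.57
[0.137951   0.07258714 0.12392992]
```

View pics/m6.png

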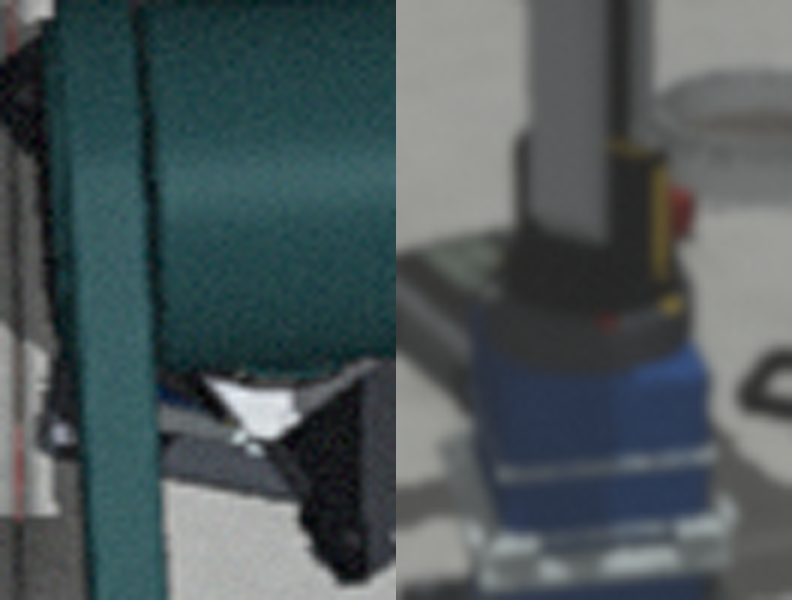

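Side crop: lid seated in the collar, bar turned with its yellow end at about (661,220), right above the collar's yellow mark at (671,305). The red mark is at (609,321). I'll check cartridge rotation and any slip of the bar numerically.

```bash
python3 - <<'E'
from m import *
s=dict(snap('side'));o=robot.get_obs()
W={}
for f,dy in(('s5',0),('s6',-90)):
    s['color']=cv2.imread(f'pics/{f}.png'); v0=150 if f=='s5' else 165
    for c,a in(('y',(672,395+dy)),('r',(608,412+dy))):
        p=cen(s,(a[0]-396)/6+295.6,a[1]/6+v0-.4,c,2);W[f+c]=onz(s,*p,.143);print(f,c,np.round(p,2),W[f+c].round(4))
for f in('s5','s6'):
    d=W[f+'y']-W[f+'r'];print(f,'chord angle',np.degrees(np.arctan2(d[1],d[0])))
p=o['tool_pos'];print(p,o['wrist_torque'])
M=lambda q:((q[0]-296+.4)*6+396,(q[1]-165+.4)*6)
for yd in(121,125.4,130):
    y=np.radians(yd);X=np.array([np.cos(y),np.sin(y)]);Y=np.array([-np.sin(y),np.cos(y)]);C=np.array([.5650,.0825])
    print(yd,[np.round(M(proj(s,[*(C+a*.023*X+.007*b*Y),.128+z])),0).tolist() for z in(.058,.03) for a,b in((-1,-1),(-1,1),(1,1))])
E
```

```text
s5 y [341.35 215.27] [0.5791 0.0598 0.143 ]
s5 r [330.75 218.56] [0.5574 0.0549 0.143 ]
s6 y [341.45 215.3 ] [0.5792 0.0596 0.143 ]
s6 r [330.82 218.2 ] [0.558  0.0561 0.143 ]
s5 chord angle 12.612301863337088
s6 chord angle 9.216710252554751
[0.56594949 0.08266176 0.1617944 ] [0.18409754 0.0500731  0.09335862]
121 [[674.0, 153.0], [646.0, 169.0], [513.0, 133.0], [673.0, 245.0], [645.0, 261.0], [514.0, 224.0]]
125.4 [[676.0, 151.0], [651.0, 167.0], [511.0, 136.0], [675.0, 242.0], [650.0, 260.0], [513.0, 226.0]]
130 [[677.0, 148.0], [656.0, 165.0], [509.0, 138.0], [676.0, 240.0], [655.0, 258.0], [511.0, 229.0]]
```

{"op": "move_tool", "data": {
  "ticks": "0.005,0,0,0,0.08\n0.005,0,0,0,0.08\n0.005,0,0,0,0\n0.005,0,0,0,0\n0.005,0,0,0,0\n0.005,0,0,0,0"
}}

```text
time: 18.55
tool_pos: [0.5659, 0.0826, 0.1618]
ee_rot: [3.14, 0.001, 2.149]
wrist_force: [-0.3, 1.0, 6.2]
width: 0.0141
finger_force: 30.0
```

```bash
python3 go.py .5652 .0824 .1618 123.2
python3 -c "
from h import *
print(robot.get_obs()['wrist_torque'])
s=snap('side','s7')
cv2.imwrite('pics/m7.png',cv2.resize(s['color'][180:228,306:354],(600,600),interpolation=2))"
```

```text
tool delta [ 0.0002 -0.0007  0.    ] n>= 1.0 turn -0.001 yaw 123.14 t 18.55 q6 -0.53
[0.13365528 0.02936598 0.11617377]
```

View pics/m7.png

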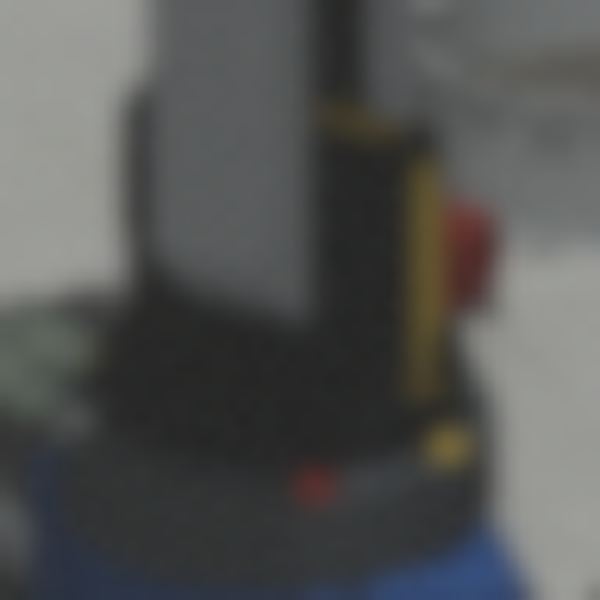

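```bash
python3 - <<'E'
from h import *
s=snap('side');M=lambda q:((q[0]-306+.5)*12.5,(q[1]-180+.5)*12.5)
C=np.array([.5650,.0825]);a=np.radians(-56.8)
print('mark (seen 448,446)',np.round(M(proj(s,[*(C+.0285*np.array([np.cos(a),np.sin(a)])),.143]))))
for y in(-62,-57,-52,-47):
    y=np.radians(y);X=np.array([np.cos(y),np.sin(y)]);print(np.degrees(y),[np.round(M(proj(s,[*(C+.023*X),z]))).tolist() for z in(.184,.155)])
E
```

```text
mark (seen 448,446) [461. 448.]
-62.0 [[421.0, 165.0], [419.0, 364.0]]
-57.00000000000001 [[429.0, 161.0], [428.0, 359.0]]
-52.0 [[437.0, 156.0], [435.0, 354.0]]
-47.0 [[443.0, 151.0], [441.0, 349.0]]
```

Converted, 0.02 rad is 0.08.

{"op": "move_tool", "data": {
  "ticks": "0.005,0,0,0,0.08\n0.005,0,0,0,0\n0.005,0,0,0,0\n0.005,0,0,0,0"
}}

```text
time: 18.98
tool_pos: [0.5659, 0.0826, 0.1618]
ee_rot: [3.14, 0.001, 2.129]
wrist_force: [-0.1, 0.8, 6.9]
width: 0.0136
finger_force: 30.0
```

```bash
python3 -c "
from h import *
print(robot.close_job())"
```

```text
the job is handed in; nothing more can be done
None
```

I stacked the cartridge between the lips, dropped in the lid, turned the gripper about 46° clockwise to the yellow marks (the camera confirms the lid's own angle only to about ±6°), and handed the job in at 19 s still gripping it, with no verdict returned.

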